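# Turn the parts-sorter spout to the hexagon nut

### The job

The next batch to be sorted is hexagon nuts: with a fingertip, push the tab of the rotary selector round until its spout has clicked into the position that points at the seat with the nut on it, then draw the finger away. Only push the tab; leave the six sample pieces standing on their seats, and pick nothing up.

Things in the scene. Friction and masses are not known exactly. Their poses are not given: they have to be found in the camera images.
- selector: fixed base: round aluminium plate, 276 dia., top 8 above the bench, with a grey round housing (128 dia., top 30 above the bench) in its middle. Origin on the bench, on the vertical turning axis. Its +x axis (direction of joint value 0) points away from the robot, up to 0.32 rad askew. A small plunger pin juts 10 from the housing at its -x side, 14 to 24 above the bench.
- seat0 (a point): top centre of the first of six round steel seats, 50 dia., 3 high (top 11 above the bench), on the plate in an arc on its far side, centres 110 from the axis, at -80, -48, -16, 16, 48 and 80 degrees from the base's +x, counter-clockwise from above; this is the one at -80. One loose sample stands in the middle of each; which is where varies.
- dial (a joint): angle of the turning head (dark disc, 114 dia., top 43 above the bench, with a funnel cup up to 71), counter-clockwise from above, 0 = spout along base +x; stops at -1.5, 1.5. A spring draws it into the nearest seat direction (-1.396, -0.838, -0.279, 0.279, 0.838, 1.396); starts near a middle one. 2 to 3 N at the tab move it; past half-way it jumps on ahead of the finger.
- tab: upright steel fin on the head, opposite the spout, on the robot's side: 51 to 101 from the axis, 12 thick, from 33 to 63 above the bench; its foot, 45 to 67 from the axis, is 22 wide and 6 high. Origin: centre of its underside, 76 from the axis; x axis points to the axis and spout, y is the way it is pushed. No other thing stands in its path.
- spout_aim (a point): point 110 from the axis, 44 above the bench, straight ahead of the spout (an open steel trough, 27 wide, that ends 83 from the axis): over the centre of the seat that the spout points at
- nut_mid (a point): centre of the hexagon nut, steel, 34 x 30 x 16 high with a round hole, lying flat on one of the four outer seats (two on each side), 19 above the bench
- bush: plain bronze bush, 28 dia. x 26 high; origin at the centre of its underside
- bearing: ball bearing, 35 dia. x 11 high, always on one of the two middle seats; origin at the centre of its underside
- flanged_bush: flanged brass bush, 41 dia. x 35 high, always on one of the two middle seats; origin at the centre of its underside
- coil_spring: coil spring on end, 22 dia. x 49 high; origin at the centre of its underside
- roller: steel roller on end, 33 dia. x 38 high; origin at the centre of its underside
Not all that is in view belongs to the job. What is shaped like the part that bears nut_mid but turquoise is not meant.

How it is judged:
By the outcome, as a careful person would: the job done as asked, in the order asked, and still so for the second after the job is handed in, with the robot touching nothing.
It also fails if it takes over 43 s, if anything falls off the work surface, if the arm or the gripper's body presses on something with over 40 N, if the wrist force passes 120 N, or if a joint passes its speed limit or range.

### The arm

A 6-joint arm with a two-finger parallel gripper is mounted at the origin on a cart in front of the work surface, level with it; the furniture and walls round the work are solid. World frame = base frame: x ahead of the robot, y to its left, z up, the work surface at z = 0. Lengths are in m, angles in rad, forces in N, time in s.
With the tool pointing down it reaches from about 0.325 to 0.775 m from the base axis. Payload 5.5 kg.
Tool frame: the origin (TCP) lies midway between the tips of the shut fingers; the grasp point (between the pads) lies 19 mm behind it; z points along the fingers, x is the direction in which the jaws open and shut, and the axes are right-handed (so a half turn about z gives the same grasp; the last joint's range is limited). The gripper opens to 85 mm and grips with 20 to 120 N. Pads are 22 mm wide; open, the fingers measure 114 mm over their backs; the gripper's body (76 mm by 85 mm) begins 54 mm behind the grasp point. The pads swing forward as they close: fully open they stand 13 mm farther back than shut.
Start: joints at [-1.298, 0.091, 1.231, -0, 1.82, -0.057], TCP at [0.194, -0.568, 0.231] pointing down, gripper open.
Joint ranges: [-2.87, 2.87], [-0.86, 2.18], [0.17, 2.46], [-1.51, 4.65], [0.06, 2.69], [-2.65, 2.65]. Speed limits (rad/s): [2.57, 2.57, 3.01, 3.14, 3.14, 3.14].

### API

Orientations are given as a unit quaternion [x, y, z, w].
In Python, from plant import robot gives the robot as it stands.
- The arm moves only by the tool move_arm, never from a script. Its argument "targets" is one flat list of numbers, 4 for each row, row after row: the shift along the world's x, y, z in m, then the turn about the world's z in degrees. In form: [dx, dy, dz, roll, dx, dy, dz, roll, ...]. A call has 1 to 8 rows; each row is the pose to reach, as a shift and turn from the pose commanded when the call began; what a row does not reach only later rows make up. A row lasts 1/12 s, in which the tool goes at most 41.7 mm and 7.16 degrees, less where a joint would pass 70% of its speed; a pose out of reach is approached as far as the arm can. A call with a gripper value outside its range is refused whole. "grip" is the opening, from -1 (shut) to 1 (fully open), so that 0 is half open, set as the call begins (left out, the last holds). The fingers move at their own pace and stop on an object; the grip force is fixed at half the most. Time passes only in rows, so rows that repeat a pose let the fingers close. It gives the time, the measured TCP pose, the force and the opening at its end, in the units of the state.
- robot.read_state(): the state, without advancing time (a new reading comes with each control period).
- robot.grab_frame(name): name is "side" or "top" or "wrist"; returns a dict with "frame" (400x640x3 uint8, red, green, blue), "z_map" (400x640 float32, m along the optical axis (not along the pixel's ray), 0 where there is no reading), "camera_matrix" (3x3 intrinsics, pixels), "rvec" (rotation vector, rad) and "tvec" (3), from world to camera coordinates, as OpenCV has them; the wrist camera has in their place "T_tool_cam" (4x4, takes a point from camera to tool coordinates, whose origin is the TCP and whose axes are the tool frame's). Camera axes: x right, y down, z forward; pixel columns grow to the right and rows downward; lengths in m; the calibration is good to about 2 mm. The wrist camera is an equidistant fisheye: a pixel r from the principal point sees the ray r / f radians off the axis. A picture is of the moment at which its call begins: read the wrist's pose just before it.
- robot.hand_in(): hands the job in, once; it reports no verdict.
Trained networks look in a picture, given as the dict that the camera call returned (one of the last four; its "shot" number tells which), for a name from the list of things; names that differ only in an ending like _2 or _b are one class to them, and where a whole thing is asked for, a point or a joint stands for the part that bears it (a point fixed in the world has none). Each returns a list of dicts, best first, with "p" (0 to 1); they miss things now and then, are a little off and sometimes report something else, mostly with a low value. They report only what shows in the picture. A call takes as long as a camera call. They do not tell look-alikes from the thing itself.
- robot.look_for(picture, label): "location" ([x, y, z] in m, in the coordinates of the camera as it stood for that picture, good to about 4 mm: the middle of the surface that is visible of it).
- robot.silhouettes(picture, label): "region" (400x640 bool, what is visible of it).
- robot.landmark_of(picture, label): "location" ([x, y, z] in m, in the coordinates of the camera as it stood for that picture, good to about 4 mm: a listed point, or the origin of a listed thing).
The state is a dict: "time": time; "qpos": joint angles; "joint_vel": joint speeds; "joint_torque": joint torques, N m; "position": TCP position; "orientation": TCP orientation; "ft_force": force on the tool from outside, world axes, zero at the start; "wrist_torque": the same for the moment, N m; "opening": finger opening in m.
Only numpy, scipy, OpenCV 4.12 (cv2) and the standard library are available. Lean on these libraries where they do the work, as an engineer would, in place of code of your own. Each camera call takes 0.05 s, during which the arm holds its last target.

## Working session

There is one attempt and no reset: what is moved stays moved. The work goes in short steps, Python scripts to look and compute and a tool call to move; the robot and the scene stay as the last step left them, time stands still between calls to the robot, and variables do not carry over. Pictures are saved under pics/ and viewed, and the job is handed in when it is done.

Besides the shell and the picture viewer there is one more tool, called after "Emit:" as name(argument=value, ...) on one line, values as JSON. move_arm: Moves the arm, as the interface text tells. Its arguments: {"type":"object","properties":{"targets":{"type":"array"},"grip":{"type":"number"}},"required":["targets"]}

```bash
mkdir -p pics; cat > h.py <<'E'
import numpy as np, cv2
from plant import robot
def w(pic,p):
    R,_=cv2.Rodrigues(np.array(pic["rvec"],float)); return R.T@(np.array(p,float).ravel()-np.array(pic["tvec"],float).ravel())
def save(pic,n): cv2.imwrite("pics/"+n+".png",cv2.cvtColor(pic["frame"],cv2.COLOR_RGB2BGR))
E
python3 - <<'E'
from h import *
s=robot.read_state(); print(s["time"],s["position"],s["orientation"],s["opening"])
for c in ["top","side"]:
    p=robot.grab_frame(c); save(p,c+"0")
    for l in ["selector","dial","tab","seat0","spout_aim","nut_mid","bush","bearing","flanged_bush","coil_spring","roller"]:
        for d in robot.landmark_of(p,l)[:3] if l!="dial" else []:
            print(c,l,round(d["p"],2),w(p,d["location"]).round(4))
E
```

```text
0.0 [ 0.19422666 -0.56738295  0.23013126] [ 8.13585299e-01 -5.81444722e-01 -7.72834983e-04 -6.32120281e-04] 0.0851567243173357
top selector 0.8 [ 0.5542 -0.1248  0.003 ]
top tab 0.7 [ 0.485  -0.0867  0.0306]
top spout_aim 0.97 [ 0.6497 -0.172   0.0458]
top nut_mid 0.69 [ 0.5212 -0.3564  0.0042]
top nut_mid 0.61 [ 0.6525 -0.3655  0.0092]
top nut_mid 0.44 [ 0.6105 -0.2097  0.015 ]
top bush 0.56 [ 0.5899 -0.0196  0.0112]
top bearing 0.72 [ 0.5538 -0.1239  0.0049]
top bearing 0.51 [ 0.652  -0.1722  0.0089]
top flanged_bush 0.54 [ 0.6621 -0.1147  0.0096]
top coil_spring 0.52 [ 0.5501 -0.236   0.0064]
top roller 0.78 [ 0.6407 -0.0531  0.0136]
side selector 0.81 [ 0.5506 -0.1182  0.0017]
side tab 0.49 [ 0.4788 -0.0931  0.0357]
side tab 0.44 [ 0.6104 -0.2153  0.0209]
side seat0 0.87 [ 0.547  -0.2333  0.0053]
side spout_aim 0.92 [ 0.6518 -0.1698  0.0451]
side nut_mid 0.7 [ 0.5937 -0.3369  0.0076]
side nut_mid 0.68 [ 0.656  -0.3602  0.0074]
side nut_mid 0.56 [ 0.5242 -0.3502  0.0094]
side bush 0.44 [ 0.4814 -0.0902  0.0334]
side bush 0.37 [ 0.5935 -0.0171  0.0151]
side bearing 0.68 [ 0.6489 -0.1702  0.0113]
side flanged_bush 0.7 [ 0.659  -0.1064  0.0123]
side coil_spring 0.49 [ 0.5518 -0.2253  0.0136]
side coil_spring 0.47 [ 0.6611 -0.108   0.0077]
side roller 0.75 [ 0.6413 -0.0554  0.0079]
```

View pics/top0.png

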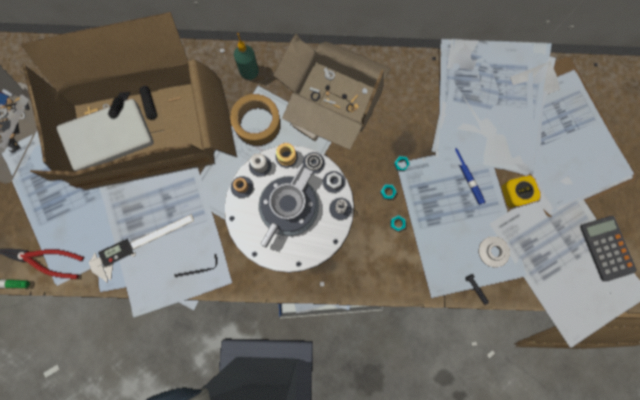

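View pics/side0.png

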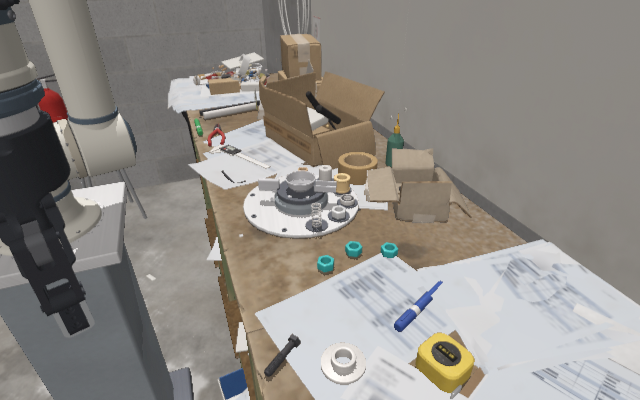

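The top view shows turquoise nuts off the plate at (402,163), (389,191) and (398,223), which are decoys. The steel nut looks to be the seat sample at (334,181). I'll confirm that in an enlarged crop and measure the axis, base yaw and tab angle.

```bash
python3 - <<'E'
from h import *
p=robot.grab_frame("top")
f=p["frame"][135:280,215:365]; a=cv2.resize(f,None,fx=4,fy=4,interpolation=cv2.INTER_CUBIC)
cv2.imwrite("pics/crop1.png",cv2.cvtColor(a,cv2.COLOR_RGB2BGR))
q=robot.grab_frame("side"); g=cv2.resize(q["frame"][150:245,235:375],None,fx=5,fy=5,interpolation=cv2.INTER_CUBIC)
cv2.imwrite("pics/crop2.png",cv2.cvtColor(g,cv2.COLOR_RGB2BGR))
K=p["camera_matrix"]
R,_=cv2.Rodrigues(np.array(p["rvec"],float)); t=np.array(p["tvec"],float).ravel()
z=p["z_map"]; v,u=np.mgrid[0:400,0:640]
P=np.stack([(u-K[0,2])/K[0,0]*z,(v-K[1,2])/K[1,1]*z,z],-1); W=(P-t)@R
print("cam",-R.T@t)
x,y,h=W[...,0],W[...,1],W[...,2]
# plate: bright pixels, height 4..12mm
near=(np.hypot(x-.553,y+.122)<.2)
fr=p["frame"].astype(int); 
print("bench z",np.median(h[near&(np.hypot(x-.553,y+.122)>.15)]),"plate",np.median(h[near&(np.hypot(x-.56,y+.12)<.1)]))
# plate outline: bright grey from color
br=(fr.min(2)>130)&near
lab=cv2.connectedComponentsWithStats(br.astype(np.uint8))
print(lab[2])
# head tab: h 45..68 outside 55mm
for lo,hi in [(.05,.075),(.035,.05)]:
    m=near&(h>lo)&(h<hi); print(lo,m.sum(),x[m].mean(),y[m].mean())
m=near&(h>.05)&(x<.515); print("tab",m.sum(),x[m].mean(),y[m].mean(),x[m].min(),y[m].max())
m=near&(h>.052)&(h<.08)&(np.hypot(x-.553,y+.122)<.04);print("cup",x[m].mean(),y[m].mean())
s=lab
for l in ["selector","tab","nut_mid","bearing","seat0"]:
  for d in robot.look_for(p,l)[:3]: 
    L=np.array(d["location"]); uv=K@(L/L[2]); print(l,d["p"],w(p,L).round(4),uv[:2].round(0))
E
```

```text
cam [ 0.39089618 -0.18508049  0.90701607]
bench z 0.0011303416093153423 plate 0.021216153377624038
[[     0      0    640    400 243522]
 [   457     39      2      2      2]
 [   463     43      1      1      1]
 ...
 [   137    386      1      1      1]
 [   144    393      1      1      1]
 [   141    398      1      1      1]]
0.05 2029 0.6350346429909411 -0.1382909516322417
0.035 3537 0.6145980731179236 -0.10807053433082978
tab 1196 0.4033208959105127 -0.1719827182923507 0.3908961828002151 -0.07345277751127388
cup 0.5561758097917253 -0.11992515339392112
selector 0.84 [ 0.5384 -0.1286  0.0091] [292. 213.]
tab 0.73 [ 0.483  -0.0858  0.0613] [268. 235.]
nut_mid 0.7 [ 0.6124 -0.2131  0.0261] [333. 178.]
nut_mid 0.64 [ 0.5898 -0.3299  0.0179] [387. 191.]
bearing 0.58 [ 0.6509 -0.1671  0.0215] [312. 161.]
bearing 0.47 [ 0.5495 -0.1213  0.0399] [288. 205.]
bearing 0.39 [ 0.6095 -0.2093  0.0246] [331. 180.]
seat0 0.81 [ 0.5328 -0.1204  0.0062] [288. 215.]
```

View pics/crop1.png

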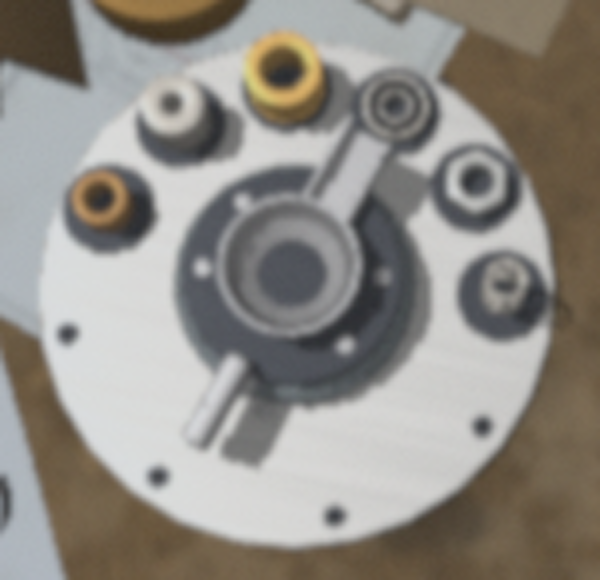

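View pics/crop2.png

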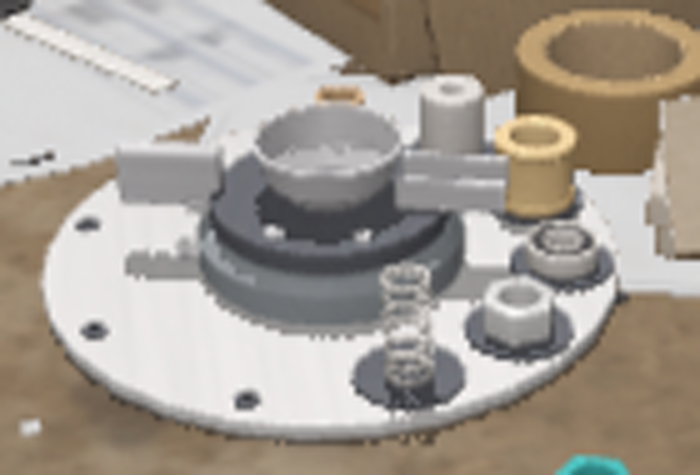

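The nut (crop 475,187, i.e. px (334,181)) is steel and hexagonal and sits on the plate at seat −48°, next to the bearing at −16° that the spout now points at. The turquoise ones are decoys. The head must go clockwise by 32°, so the tab moves towards +y. Next I fit the geometry.

```bash
python3 - <<'E'
from h import *
from scipy.optimize import least_squares
p=robot.grab_frame("top");K=np.array(p["camera_matrix"])
R,_=cv2.Rodrigues(np.array(p["rvec"],float)); t=np.array(p["tvec"],float).ravel()
def px(uc,z):
    d=R.T@np.linalg.solve(K,[215+(uc[0]-1.5)/4,135+(uc[1]-1.5)/4,1]); c=-R.T@t
    return (c+d*(z-c[2])/d[2])
S=np.array([px(u,.011) for u in [(503,295),(475,187),(397,108),(286,87),(185,122),(108,208)]])
a=np.radians([-80,-48,-16,16,48,80])
f=lambda q:(np.c_[q[0]+.11*np.cos(a+q[2]),q[1]+.11*np.sin(a+q[2])]-S[:,:2]).ravel()
r=least_squares(f,[.553,-.121,0]);print(r.x,(r.fun*1e3).round(1))
print("plate c",px((297,294),.008))
T1,T2=px((235,357),.063),px((198,442),.063);print("tab",T1,T2)
c=r.x[:2]
for T in(T1,T2): d=c-T[:2];print(np.hypot(*d),np.arctan2(d[1],d[0])-r.x[2])
s=px((355,180),.05);d=s[:2]-c;print("spout",np.arctan2(d[1],d[0])-r.x[2])
print("cup",px((290,262),.071))
E
```

```text
[ 0.55238912 -0.12194185 -0.18822424] [ 0.5 -0.1  0.2 -0.6 -1.3  0.3  0.3 -1.  -0.1  1.8  0.4 -0.4]
plate c [ 0.54795224 -0.12179256  0.008     ]
tab [ 0.50552076 -0.09625137  0.063     ] [ 0.46270891 -0.08019083  0.063     ]
0.053447573077913535 -0.3131907662321852
0.09892262946093357 -0.24748920401139343
spout -0.3629733822534933
cup [ 0.55302561 -0.12202998  0.071     ]
```

Measured: axis ≈ (0.552, −0.122), base yaw ≈ −0.19, dial ≈ −0.28. I shut the gripper, turn it +36° so the finger's flat faces the push direction, and move above the −y side of the tab.

Emit:
move_arm(targets=[0.02,0.034,0,5,0.04,0.068,0,10,0.06,0.102,0,15,0.08,0.137,0,20,0.1,0.172,0,25,0.12,0.206,0,30,0.14,0.24,0,36,0.16,0.275,0,36], grip=-1)

```text
time: 2.17
position: [0.3548, -0.291, 0.2315]
orientation: [0.954, -0.299, 0.0, 0.0]
ft_force: [1.6, 0.3, 0.2]
opening: -0.0001
```

Emit:
move_arm(targets=[0.02,0.034,0,0,0.04,0.068,0,0,0.06,0.102,0,0,0.08,0.137,0,0,0.095,0.165,0,0,0.1,0.17,0,0,0.1,0.17,0,0,0.1,0.17,0,0])

```text
time: 2.83
position: [0.4542, -0.1229, 0.2312]
orientation: [0.954, -0.301, -0.0, 0.0]
ft_force: [-0.3, 0.2, 0.1]
opening: -0.0002
```

Emit:
move_arm(targets=[0,0,-0.03,0,0,0,-0.06,0,0,0,-0.09,0,0,0,-0.12,0,0,0,-0.14,0,0,0,-0.145,0,0,0,-0.145,0])

```text
time: 3.42
position: [0.4528, -0.1237, 0.0847]
orientation: [0.953, -0.303, -0.002, 0.0]
ft_force: [0.1, -0.2, 0.9]
opening: 0.0002
```

```bash
python3 - <<'E'
from h import *
p=robot.grab_frame("side");a=cv2.resize(p["frame"][80:260,180:400],None,fx=3,fy=3);q=robot.grab_frame("wrist")
p["frame"]=a;save(p,"s1");save(q,"w1")
E
```

```text
(no output)
```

View pics/s1.png

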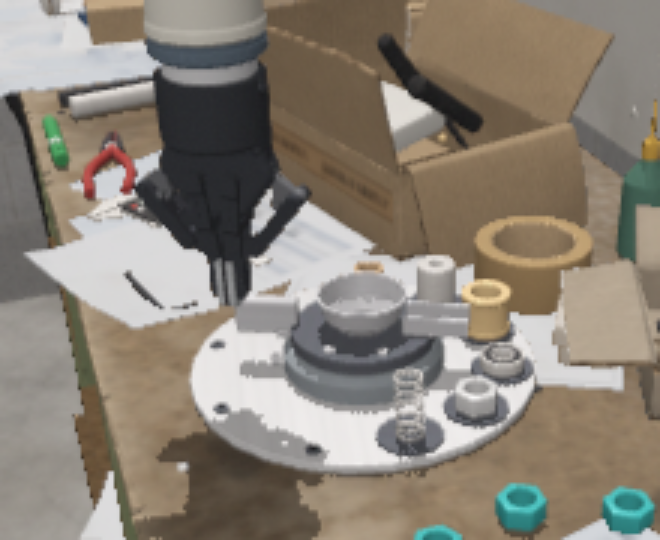

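View pics/w1.png

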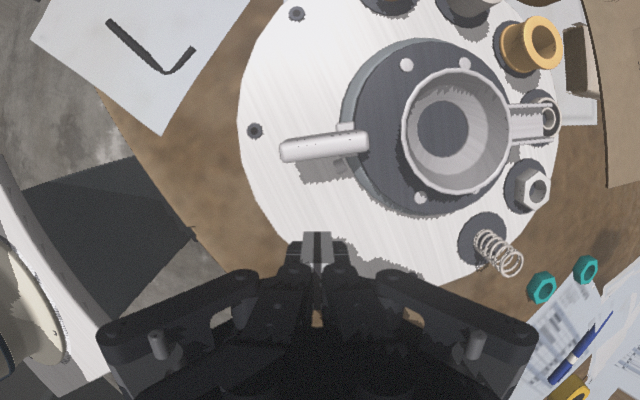

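The wrist view shows the shut fingertip (317,240) on the −y side of the tab (283–368,147), in line with the tab's outer half. I lower to z ≈ 0.045 and go to contact.

Emit:
move_arm(targets=[0.001,0.001,-0.02,0,0.001,0.001,-0.038,0,0.001,0.001,-0.041,0,0.001,0.001,-0.041,0,0.005,0.009,-0.041,0,0.009,0.017,-0.041,0,0.011,0.021,-0.041,0,0.011,0.021,-0.041,0])

```text
time: 4.18
position: [0.4665, -0.1006, 0.0465]
orientation: [0.954, -0.301, 0.001, -0.0]
ft_force: [1.0, 1.4, -0.8]
opening: -0.0002
```

```bash
python3 - <<'E'
from h import *
s=robot.read_state();print(s["position"],s["ft_force"])
q=robot.grab_frame("wrist");save(q,"w2")
E
```

```text
[ 0.46645507 -0.10061359  0.04645729] [ 1.04886106  1.3823516  -0.81176495]
```

View pics/w2.png

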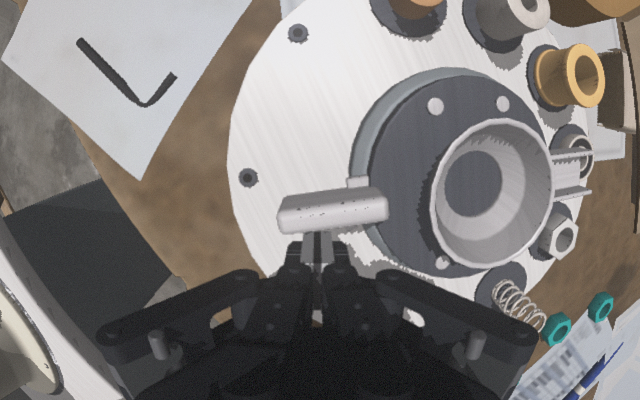

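The tab is just ahead of the fingertip and the finger is close to contact. I push slowly to about the half-way point.

Emit:
move_arm(targets=[0.002,0.004,0,0,0.003,0.008,0,0,0.005,0.012,0,0,0.006,0.015,0,0,0.007,0.018,0,0,0.009,0.021,0,0,0.009,0.021,0,0])

```text
time: 4.82
position: [0.4745, -0.0797, 0.0452]
orientation: [0.954, -0.301, -0.0, -0.001]
ft_force: [0.5, -0.5, 0.5]
opening: -0.0001
```

```bash
python3 - <<'E'
from h import *
q=robot.grab_frame("wrist");save(q,"w3")
E
```

```text
(no output)
```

View pics/w3.png

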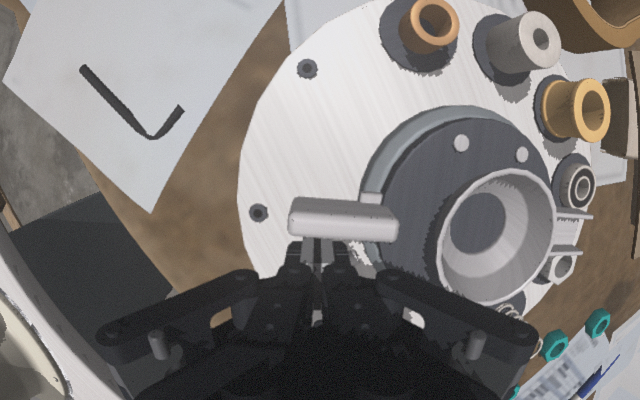

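The tab is turning with the finger, and the spout (560,235) now lies between the bearing and the nut. I push on a little, past half-way.

Emit:
move_arm(targets=[0.001,0.003,0,0,0.003,0.006,0,0,0.004,0.008,0,0,0.005,0.009,0,0,0.005,0.009,0,0,0.005,0.009,0,0])

```text
time: 5.37
position: [0.4794, -0.0712, 0.0452]
orientation: [0.954, -0.301, -0.0, -0.0]
ft_force: [0.4, -0.8, -0.3]
opening: 0.0002
```

```bash
python3 - <<'E'
from h import *
q=robot.grab_frame("wrist");save(q,"w4")
E
```

```text
(no output)
```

View pics/w4.png

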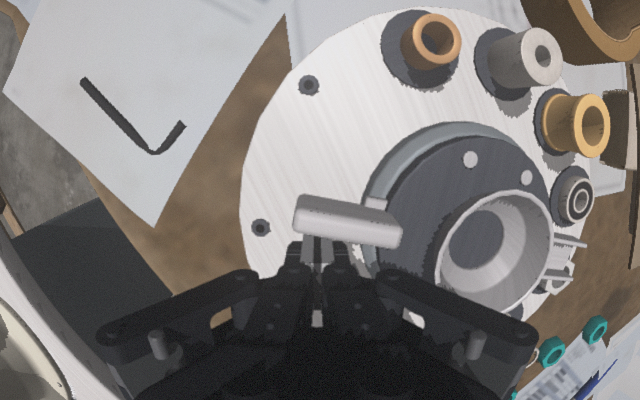

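Emit:
move_arm(targets=[0.001,0.002,0,0,0.003,0.004,0,0,0.004,0.006,0,0,0.004,0.006,0,0,0.004,0.006,0,0])

```text
time: 5.83
position: [0.4835, -0.0653, 0.0453]
orientation: [0.954, -0.301, 0.0, -0.0]
ft_force: [0.1, -0.2, 0.4]
opening: 0.0001
```

```bash
python3 - <<'E'
from h import *
q=robot.grab_frame("wrist");save(q,"w5")
E
```

```text
(no output)
```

View pics/w5.png

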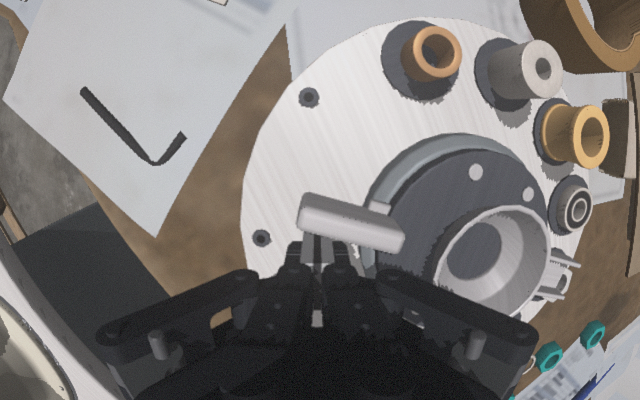

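```bash
python3 - <<'E'
from h import *
for c in ["top","side"]:
    p=robot.grab_frame(c)
    for l in ["spout_aim","tab","nut_mid"]:
        for d in robot.landmark_of(p,l)[:1]:
            W=w(p,d["location"]); v=W[:2]-[.552,-.122]
            if l=="tab": v=-v
            print(c,l,round(d["p"],2),W.round(4),np.arctan2(v[1],v[0])+.188)
    if c=="top": f=p["frame"][135:280,215:365]
    else: f=p["frame"][130:250,235:385]
    p["frame"]=cv2.resize(f,None,fx=4,fy=4); save(p,c+"5")
E
```

```text
top spout_aim 0.87 [ 0.6202 -0.204   0.0467] -0.6888854143658705
top nut_mid 0.56 [ 0.5941 -0.3306  0.0105] -1.1836178361495664
side spout_aim 0.96 [ 0.6196 -0.2078  0.0446] -0.7150980680017809
side tab 0.41 [ 0.5012 -0.0636  0.0338] -0.667223866809378
side nut_mid 0.53 [ 0.5962 -0.3333  0.0068] -1.1764771425210336
```

View pics/top5.png

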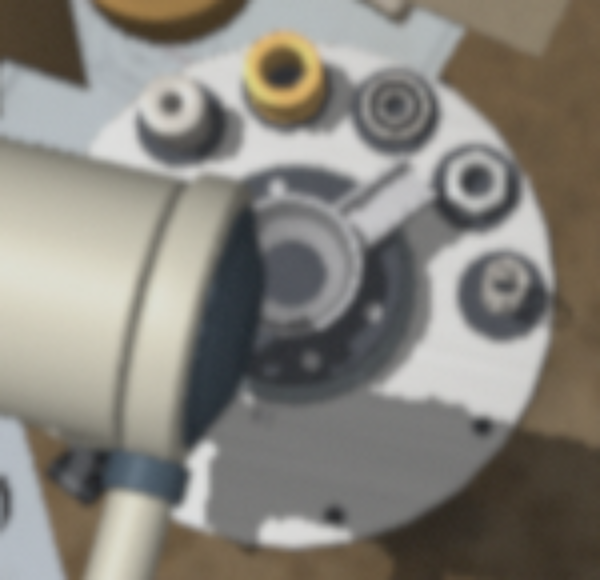

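View pics/side5.png

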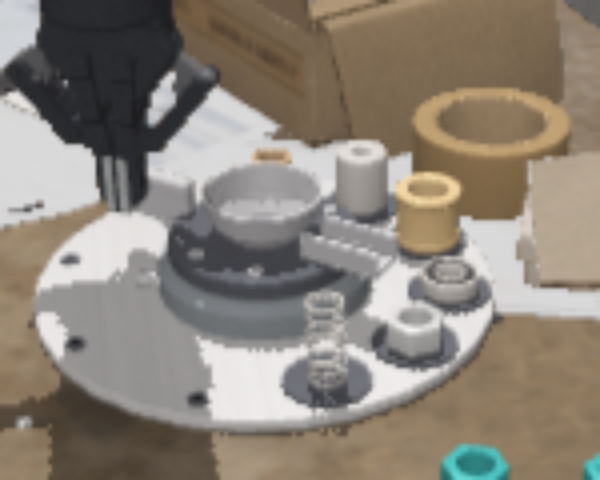

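The spout is at about −0.70 (two cameras and the crop slope agree), while the target is −0.838. It's past half-way but not home, so I push on in small steps.

Emit:
move_arm(targets=[0.001,0.001,0,0,0.002,0.003,0,0,0.003,0.004,0,0,0.003,0.004,0,0,0.003,0.004,0,0])

```text
time: 6.7
position: [0.4864, -0.0615, 0.0453]
orientation: [0.953, -0.301, -0.0, -0.0]
ft_force: [0.3, 0.2, -0.6]
opening: 0.0002
```

```bash
cat > m.py <<'E'
from h import *
import sys
n=sys.argv[1]
for c in ["top","side"]:
    p=robot.grab_frame(c)
    for l in ["spout_aim","tab"]:
        for d in robot.landmark_of(p,l)[:1]:
            W=w(p,d["location"]); v=W[:2]-[.552,-.122]
            if l=="tab": v=-v
            print(c,l,round(d["p"],2),W.round(4),np.arctan2(v[1],v[0])+.188)
    if c=="top": p["frame"]=cv2.resize(p["frame"][135:280,215:365],None,fx=4,fy=4,interpolation=cv2.INTER_CUBIC); save(p,c+n)
q=robot.grab_frame("wrist");save(q,"w"+n)
E
python3 m.py 6
```

```text
top spout_aim 0.98 [ 0.6173 -0.2098  0.0477] -0.7434603309392054
top tab 0.58 [ 0.6127 -0.2133  0.0181] 2.345736336912781
side spout_aim 0.74 [ 0.616  -0.2082  0.0463] -0.7438164732833996
side tab 0.67 [ 0.5042 -0.0649  0.0348] -0.6852564736928337
```

View pics/top6.png

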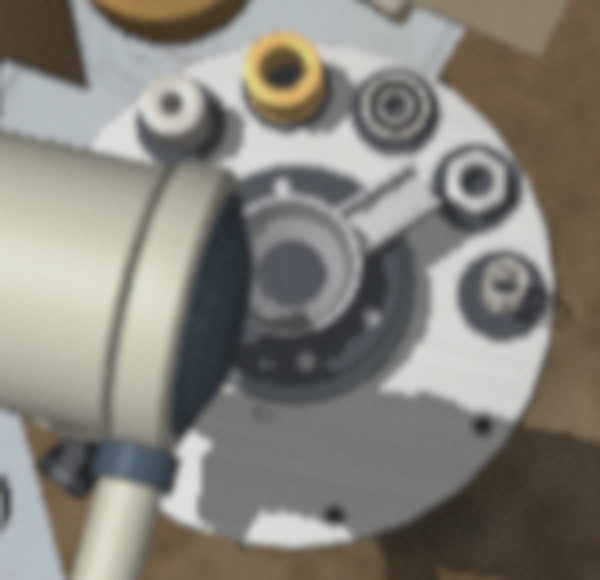

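View pics/w6.png

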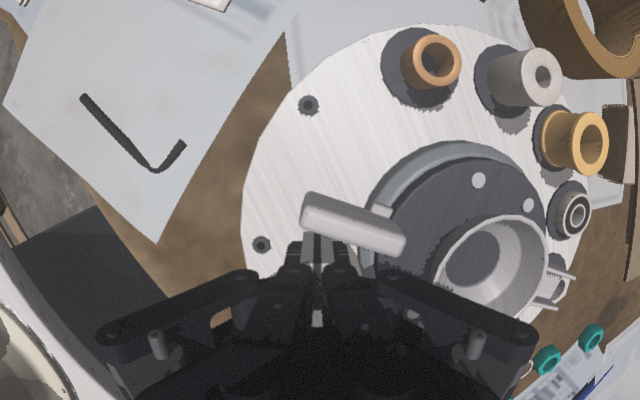

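Emit:
move_arm(targets=[0.001,0.001,0,0,0.002,0.002,0,0,0.003,0.003,0,0,0.003,0.003,0,0,0.003,0.003,0,0])

```text
time: 7.47
position: [0.4894, -0.0586, 0.0453]
orientation: [0.953, -0.301, 0.0, -0.0]
ft_force: [0.1, -0.2, -0.2]
opening: -0.0002
```

```bash
python3 m.py 7
```

```text
top spout_aim 0.91 [ 0.6111 -0.2125  0.0452] -0.8042653552588628
side spout_aim 0.72 [ 0.6108 -0.2117  0.0449] -0.8020999904441033
side tab 0.63 [ 0.5081 -0.0639  0.0344] -0.7353549053540942
```

View pics/top7.png

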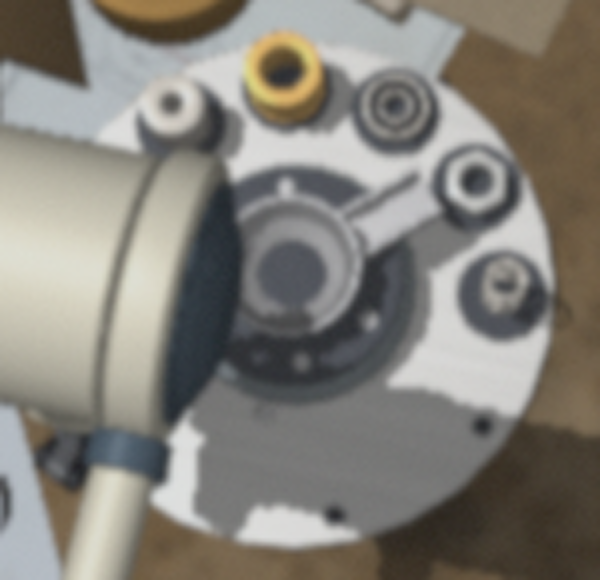

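View pics/w7.png

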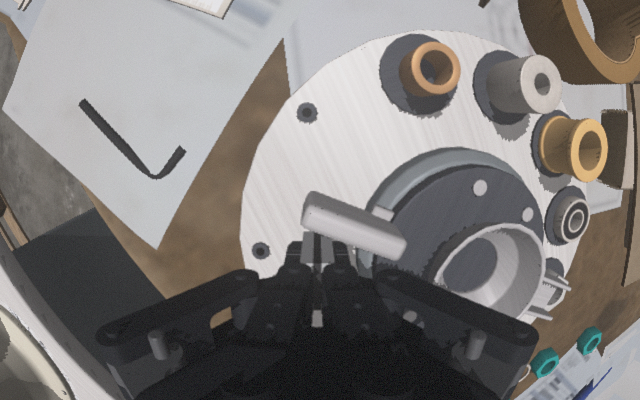

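Dial is ≈ −0.80, nearly home. I draw the finger straight back and see where the spring settles it.

Emit:
move_arm(targets=[-0.008,-0.007,0,0,-0.017,-0.015,0,0,-0.026,-0.025,0,0,-0.03,-0.035,0,0,-0.033,-0.045,0,0,-0.035,-0.05,0,0,-0.035,-0.05,0,0])

```text
time: 8.4
position: [0.454, -0.1101, 0.0454]
orientation: [0.953, -0.303, 0.0, 0.0]
ft_force: [-0.1, 0.1, 0.0]
opening: -0.0002
```

```bash
python3 m.py 8
```

```text
top spout_aim 0.75 [ 0.6098 -0.2107  0.0473] -0.8049088489236547
side spout_aim 0.58 [ 0.6087 -0.2112  0.0454] -0.816918206783178
```

View pics/w8.png

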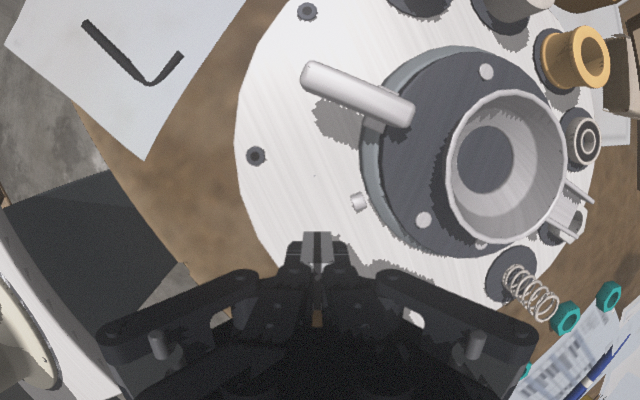

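View pics/top8.png

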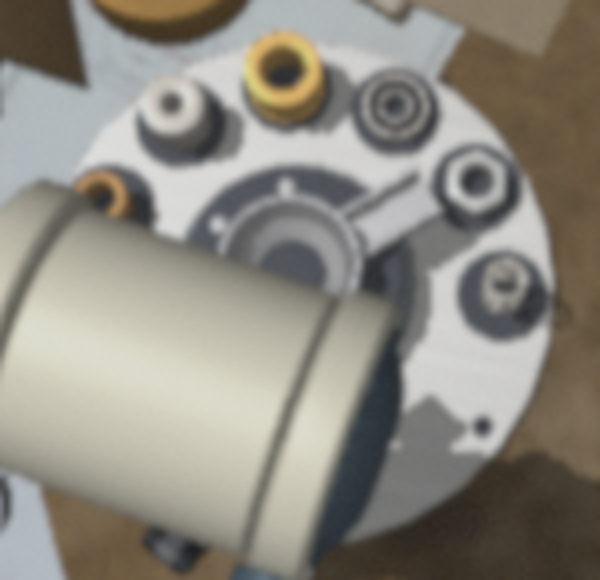

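The head stayed put at ≈ −0.81. I lift and clear the arm for an unobstructed, more exact angle measurement.

Emit:
move_arm(targets=[0,0,0.035,0,0,0,0.07,0,0,0,0.1,0,-0.02,-0.035,0.12,0,-0.04,-0.07,0.12,0,-0.06,-0.1,0.12,0,-0.08,-0.135,0.12,0,-0.1,-0.17,0.12,0])

```text
time: 9.42
position: [0.3535, -0.2797, 0.1657]
orientation: [0.954, -0.301, 0.001, 0.0]
ft_force: [0.3, -0.4, -0.5]
opening: 0.0003
```

```bash
python3 m.py 9; python3 m.py 9
```

```text
top spout_aim 0.75 [ 0.6099 -0.2125  0.0454] -0.8134077969306901
top tab 0.7 [ 0.5108 -0.0565  0.0339] -0.8218968032490179
side spout_aim 0.72 [ 0.6108 -0.2107  0.0474] -0.7976932903554146
side tab 0.57 [ 0.5071 -0.0636  0.0317] -0.7279235697498099
top spout_aim 0.58 [ 0.6107 -0.2113  0.0463] -0.8008278702541658
top tab 0.62 [ 0.5118 -0.0553  0.0337] -0.8402776959395908
side spout_aim 0.88 [ 0.6119 -0.2112  0.0464] -0.7912138041764485
side tab 0.56 [ 0.5067 -0.0624  0.0336] -0.7330715686748133
```

View pics/top9.png

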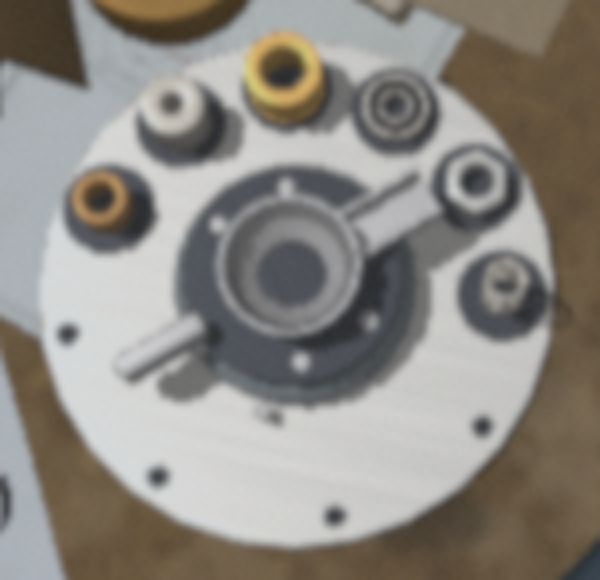

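```bash
cat > r.py <<'E'
from h import *
p=robot.grab_frame("top");K=np.array(p["camera_matrix"])
R,_=cv2.Rodrigues(np.array(p["rvec"],float)); t=np.array(p["tvec"],float).ravel()
fr=p["frame"]
def rect(img,z,M=None,K=K):
    # polar map of plane z round axis
    out=[]
    th=np.radians(np.arange(0,360,.25)); r=np.arange(.040,.056,.0005)
    T,Q=np.meshgrid(th,r); X=np.stack([.552+Q*np.cos(T),-.122+Q*np.sin(T),0*T+z],-1)
    c=X@R.T+t; u=(c@K.T); u=(u[...,:2]/u[...,2:]).astype(np.float32)
    return cv2.remap(img,u[...,0],u[...,1],cv2.INTER_CUBIC)
g0=cv2.cvtColor(cv2.imread("pics/top0.png"),cv2.COLOR_BGR2GRAY).astype(np.float32)
g1=cv2.cvtColor(fr,cv2.COLOR_RGB2GRAY).astype(np.float32)
# screws: local bright blobs on the dark disc
for n,g in (("t0",g0),("now",g1)):
    P=rect(g,.043); prof=P[8:26].max(0)  # by angle
    from scipy.signal import find_peaks
    pk,_=find_peaks(prof,prominence=40)
    print(n,[(round(i*.25,1),int(prof[i])) for i in pk])
    cv2.imwrite("pics/pol_"+n+".png",cv2.resize(P,(720,200)))
# tab fin top by world homography at z=.063, fine picture
def flat(g,z,s=.0005):
    xs=np.arange(.42,.70,s);ys=np.arange(.02,-.26,-s)
    Y,X=np.meshgrid(ys,xs[::-1]); W=np.stack([X,Y,0*X+z],-1);c=W@R.T+t;u=c@K.T;u=(u[...,:2]/u[...,2:]).astype(np.float32)
    return cv2.remap(g,u[...,0],u[...,1],cv2.INTER_CUBIC)
cv2.imwrite("pics/flat_now.png",flat(g1,.063));cv2.imwrite("pics/flat_0.png",flat(g0,.063))
E
python3 r.py
```

```text
t0 [(np.float64(37.2), 189), (np.float64(87.5), 194), (np.float64(148.5), 180), (np.float64(217.2), 178), (np.float64(270.8), 127), (np.float64(336.5), 193)]
now [(np.float64(8.0), 182), (np.float64(58.2), 186), (np.float64(117.8), 125), (np.float64(186.8), 186), (np.float64(240.0), 145), (np.float64(303.0), 189)][ WARN:0@2.766] global loadsave.cpp:1063 imwrite_ Unsupported depth image for selected encoder is fallbacked to CV_8U.
```

```bash
python3 -c "
import cv2,numpy as np
a=cv2.imread('pics/flat_0.png');b=cv2.imread('pics/flat_now.png');cv2.imwrite('pics/fl.png',cv2.resize(np.vstack([np.hstack([a,b])]),(800,400)))
a=cv2.imread('pics/pol_t0.png');b=cv2.imread('pics/pol_now.png');cv2.imwrite('pics/pl.png',np.vstack([a,b]))"
```

```text
(no output)
```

View pics/fl.png

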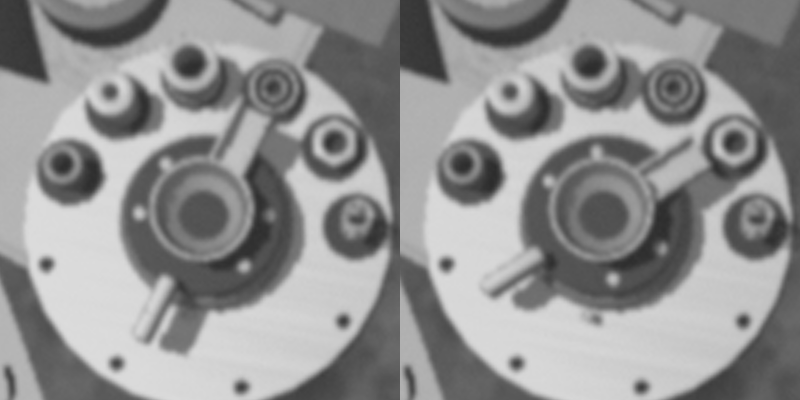

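View pics/pl.png

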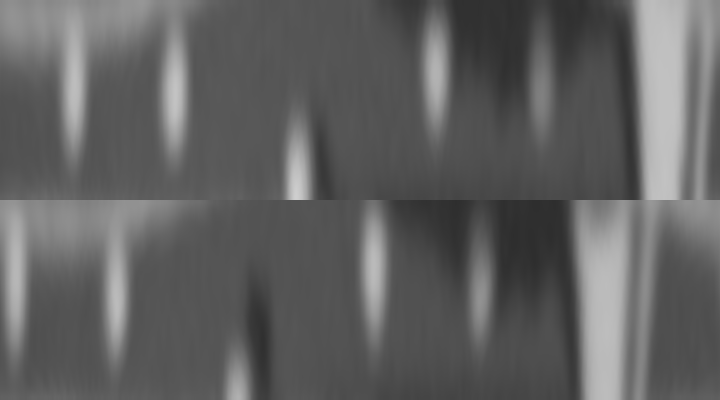

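Screw-mark registration on the disc gives a turn of 30.0°, so the dial is ≈ −0.80. That is about 2° short of −0.838, so it's held by friction and not fully home. I go back and give the tab the last ~3.5 mm.

Emit:
move_arm(targets=[0.02,0.034,0,0,0.04,0.068,0,0,0.06,0.102,0,0,0.08,0.136,0,0,0.1,0.17,0,0,0.1,0.17,-0.04,0,0.1,0.17,-0.08,0,0.1,0.17,-0.11,0])

```text
time: 10.83
position: [0.454, -0.1073, 0.0527]
orientation: [0.954, -0.3, -0.001, 0.0]
ft_force: [0.6, 0.2, -0.7]
opening: 0.0001
```

Emit:
move_arm(targets=[0,0,-0.008,0,0,0,-0.01,0,0,0,-0.01,0,0,0,-0.01,0])

```text
time: 11.17
position: [0.4557, -0.1093, 0.0479]
orientation: [0.953, -0.302, 0.002, -0.0]
ft_force: [0.2, -0.4, 0.9]
opening: -0.0003
```

Emit:
move_arm(targets=[0.005,0.015,0,0,0.009,0.025,0,0,0.018,0.035,0,0,0.027,0.043,0,0,0.033,0.048,0,0,0.035,0.05,0,0,0.037,0.051,0,0,0.038,0.052,0,0])

```text
time: 11.83
position: [0.4924, -0.0569, 0.0453]
orientation: [0.953, -0.302, -0.0, 0.0]
ft_force: [-1.4, -1.1, 0.8]
opening: 0.0001
```

Emit:
move_arm(targets=[0,0,0,0,0,0,0,0])

```text
time: 12.0
position: [0.4921, -0.0569, 0.0452]
orientation: [0.953, -0.302, -0.0, 0.0]
ft_force: [0.8, 0.2, 0.0]
opening: 0.0001
```

```bash
python3 r.py 2>/dev/null; python3 m.py 10
```

```text
t0 [(np.float64(37.2), 189), (np.float64(87.5), 194), (np.float64(148.5), 180), (np.float64(217.2), 178), (np.float64(270.8), 127), (np.float64(336.5), 193)]
now [(np.float64(6.0), 191), (np.float64(186.2), 105), (np.float64(236.8), 146), (np.float64(299.2), 199)]
top spout_aim 0.72 [ 0.6085 -0.2119  0.0439] -0.8218766481421267
top tab 0.53 [ 0.5571 -0.1246  0.0028] 2.858205218577775
side spout_aim 0.64 [ 0.6091 -0.2111  0.048 ] -0.8131018869833877
side tab 0.52 [ 0.5081 -0.0581  0.034 ] -0.7802875096907416
```

Emit:
move_arm(targets=[-0.008,-0.007,0,0,-0.017,-0.015,0,0,-0.026,-0.025,0,0,-0.03,-0.035,0,0,-0.033,-0.045,0,0,-0.036,-0.052,0,0,-0.036,-0.052,0.035,0,-0.036,-0.052,0.07,0])

```text
time: 13.07
position: [0.4543, -0.1093, 0.1135]
orientation: [0.953, -0.302, -0.003, -0.0]
ft_force: [0.7, 0.6, 1.3]
opening: -0.0001
```

Emit:
move_arm(targets=[0,0,0.03,0,-0.02,-0.035,0.05,0,-0.04,-0.07,0.05,0,-0.06,-0.1,0.05,0,-0.08,-0.135,0.05,0,-0.1,-0.17,0.05,0,-0.1,-0.17,0.05,0])

```text
time: 13.65
position: [0.3524, -0.2844, 0.1653]
orientation: [0.952, -0.305, -0.0, 0.002]
ft_force: [-0.7, 0.8, -0.6]
opening: 0.0002
```

```bash
python3 r.py 2>/dev/null; python3 m.py 11
python3 -c "
import cv2,numpy as np
a=cv2.imread('pics/flat_0.png');b=cv2.imread('pics/flat_now.png');cv2.imwrite('pics/fl2.png',cv2.resize(np.hstack([a,b]),(800,400)))"
```

```text
t0 [(np.float64(37.2), 189), (np.float64(87.5), 194), (np.float64(148.5), 180), (np.float64(217.2), 178), (np.float64(270.8), 127), (np.float64(336.5), 193)]
now [(np.float64(6.0), 181), (np.float64(56.2), 187), (np.float64(185.2), 184), (np.float64(237.0), 139), (np.float64(300.2), 188)]
top spout_aim 0.59 [ 0.6049 -0.2158  0.0466] -0.8692242527836764
top tab 0.7 [ 0.5127 -0.0536  0.0359] -0.8616674420579009
side spout_aim 0.75 [ 0.6112 -0.2136  0.0445] -0.8090873547826711
side tab 0.46 [ 0.5082 -0.0616  0.0341] -0.7561512035741951
```

View pics/top11.png

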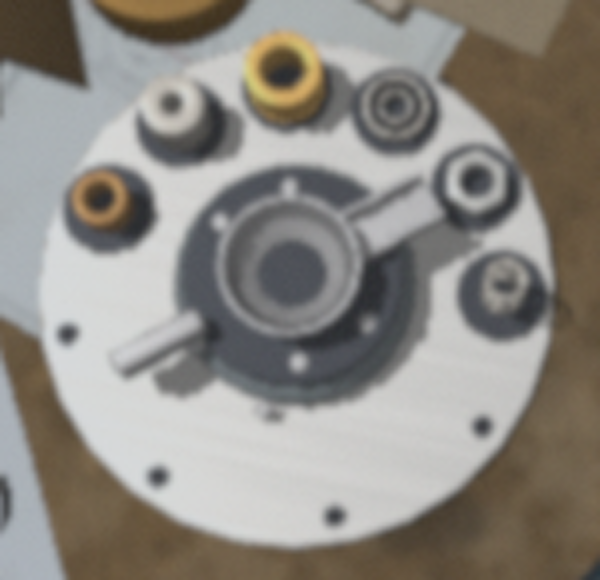

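Screw registration now averages 32.1° (target 32.1°), so the dial is ≈ −0.84. All six samples are on their seats and the arm is clear.

```bash
python3 -c "
from plant import robot
s=robot.read_state();print(s['time'],s['ft_force']);print(robot.hand_in())"
```

```text
14.05 [ 0.14674864  0.29987879 -0.4081716 ]
the job is handed in; nothing more can be done
None
```

I pushed the tab clockwise with the shut fingertip until the spout pointed at the steel hexagon nut on the −48° seat. I then drew the finger away and handed in at about 14 s.

**First push fell short:** after I withdrew, the head measured about 30° of turn, roughly 2° short of the target. I went back and pushed the last 3.5 mm or so.

**Final checks:**
- **Angle:** four screw marks on the disc gave turns of 31.2, 31.3, 32.0 and 33.8°, a mean of 32.1°. That matches the 32° step and puts the dial at about −0.84 against −0.838. It assumes the head started exactly on its first position.
- **Network estimates:** these scattered from −0.76 to −0.87; the lowest was the side camera's reading of the tab.
- **Scene:** all six samples were on their seats, nothing was picked up, and the arm was clear.

**No click seen:** I never saw the head jump ahead of the finger as described. It followed the finger all the way round, so I judged its position only by the angle it rested at. Wrist force readings at the end of each move stayed around 2 N or less.

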